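# Start and tighten the T-bolt of a lamp base

### The arm

A 7-joint arm with a two-finger parallel gripper is mounted at the origin on the work surface. World frame = base frame: x ahead of the robot, y to its left, z up, the work surface at z = 0. Lengths are in m, angles in rad, forces in N, time in s.
With the tool pointing down it reaches from about 0.4 to 0.9 m from the base axis. Payload 5.5 kg.
Tool frame: the origin (TCP) lies on the centre line of the jaws, within the pads' length; the fingertips stand 11 mm ahead of it and the grasp point (between the pads) lies 8 mm behind it; z points along the fingers, y is the line along which they close (so a half turn about z gives the same grasp; the last joint's range is limited). The gripper opens to 85 mm and grips with 20 to 120 N. Pads are 22 mm wide; open, the fingers measure 114 mm over their backs; the gripper's body (76 mm by 85 mm) begins 54 mm behind the grasp point. The pads swing forward as they close: fully open they stand 13 mm farther back than shut.
Start: joints at [0.263, 0.501, -0.427, 1.55, 0.221, 1.138, -0.21], TCP at [0.65, 0, 0.242] pointing down, gripper open.
Joint ranges: [-2.88, 2.88], [-0.31, 2.03], [-1.54, 1.56], [0.2, 2.42], [-1.41, 4.55], [0.19, 2.02], [-2.57, 2.57]. Speed limits (rad/s): [2.57, 2.57, 3.14, 3.14, 3.14, 3.14, 3.14].

### API

Orientations are given as a 3x3 rotation matrix whose columns are the frame's x, y, z axes.
In Python, from cell import manip gives the robot as it stands.
- The arm moves only by the shell command python3 -m handwheel 'ROWS'. ROWS is JSON, a list of rows, each an object with "xyz": the shift along the tool's x, y, z as a fraction of full scale, a list of three; "rotation": the turn, a rotation vector about the tool's x, y, z as a fraction of full scale, a list of three; "hand": the opening, from -1 (shut) to 1 (fully open). A call has 1 to 8 rows; each row shifts and turns the commanded pose from where the row before left it, along the tool's axes as they then stand; what a row does not reach is not made up. Full scale, the value 1, is 50 mm for a shift and 8 degrees for a turn. A row lasts 1/10 s, in which the tool goes at most 50 mm and 8.59 degrees, less where a joint would pass 70% of its speed; a pose out of reach is approached as far as the arm can. A call with a number of a shift or a turn outside -1 to 1 is refused whole. A call with a gripper value outside its range is refused whole. The fingers move at their own pace and stop on an object; the grip force is fixed at half the most. Time passes only in rows, so rows that do not move let the fingers close. It gives the time, the measured TCP pose, the force, the opening and the grip force at its end, in the units of the state.
- manip.observe(): the state, without advancing time (a new reading comes with each control period).
- manip.get_image(name): name is "scene" or "side" or "wrist"; returns a dict with "pixels" (384x512x3 uint8, red, green, blue), "range_z" (384x512 float32, m along the optical axis (not along the pixel's ray), 0 where there is no reading), "mtx" (3x3 intrinsics, pixels), "D" ([k1, k2, p1, p2, k3] as OpenCV has them; the pictures are not rectified), "world_from_camera" (4x4, takes a point from camera to world coordinates); the wrist camera has in their place "T_tool_cam" (4x4, takes a point from camera to tool coordinates, whose origin is the TCP and whose axes are the flange's). Camera axes: x right, y up, looking along -z (the intrinsics and any distortion apply to the point x, -y, -z); pixel columns grow to the right and rows downward; lengths in m; the calibration is good to about 2 mm. A picture is of the moment at which its call begins: read the wrist's pose just before it.
- manip.close_job(): hands the job in; it is judged then, once.
The state is a dict: "clock": time; "joint_pos": joint angles; "qd": joint speeds; "joint_efforts": joint torques, N m; "tcp_pos": TCP position; "eef_rot": TCP orientation; "force": force on the tool from outside, world axes, zero at the start; "moment": the same for the moment, N m; "finger_gap": finger opening in m; "finger_force": force on a finger pad.
Only numpy, scipy, OpenCV 4.12 (cv2) and the standard library are available. Lean on these libraries where they do the work, as an engineer would, in place of code of your own. Each camera call takes 0.05 s, during which the arm holds its last target. There are 200 camera calls.

### The job

Fit the orange-handled T-bolt to the white lamp base. Take it from its sloping cradle, first stand it upright, foot down, in the hole of the wooden block and let go, then take it again from above by its T-bar and lower it (do not drop it) down the deep well of the lamp base; find the start of the thread by feel without forcing it and turn it clockwise until the T-bar is fully home on the top of the base, then let go. Leave the mug, the tumbler and the sample box where they are.

Things in the scene. Friction and masses are not known exactly. Their poses are not given: they have to be found in the camera images.
- bolt_mid (a point): loose T-bolt, 220 g, 140 mm long; point on its axis half-way, 70 mm from the foot. z runs from foot to T-bar, y along the T-bar. From the foot: 0-22 mm thin core 12 mm wide; 22-30 mm cone; 30-110 mm plain aluminium shank of 27 mm diameter; 110-140 mm T-bar. It starts in the cradle with z sloping up at 45 degrees from the level and the T-bar level
- bolt_bar (a point): centre of the bolt's orange T-bar, 125 mm from the foot; axes as bolt_mid. The bar is 64 mm long (y), 14 mm thick (x), 30 mm tall (z); 15 mm of it lie below this point and 15 mm above
- bolt_foot (a point): centre of the bolt's foot face, axes as bolt_mid. A round steel cross pin along y, 7 mm thick and 26 mm from tip to tip, sits 6 mm above it: this pin is what engages the thread
- bolt: the same T-bolt, origin at its foot
- cradle: fixed plywood cradle, base plate 150 x 80 x 10 mm; origin under its centre, z up, x the way the bolt points from foot to T-bar seen from above (roughly to the robot's left). Foot stop, a V under the shank to 47 mm from the foot, two posts under the T-bar's ends; the shank from 50 to 105 mm is free all round, 82 mm from the foot being over the origin, 93 mm high. Lift the bolt straight up
- stand_mouth (a point): centre of the hole at the top of the fixed wooden standing block (76 x 76 x 46 mm, z up). Round hole 30.5 mm wide, 40 mm deep with a flat floor, 4 mm chamfer at the mouth, no thread. A bolt standing in it may lean up to 0.1 rad
- well_mouth (a point): centre of the well's mouth on the top of the fixed white lamp base (84 x 84 mm, 118 mm tall, z up). Round bore 30 mm wide, 3 mm chamfer, straight down to a coarse right-hand two-start thread. The starts are 10 mm wide notches at +y and -y of this point, marked by two red strokes on the top face: the bolt enters with its y along this y, either way round, within about 10 degrees
- thread (a point): point on the well's axis in the thread, 98.8 mm below the mouth, where the cross pin's centre lies when it rests in the starts; the T-bar's underside is then 5.5 mm above the top face. Beside the starts the pin rests on top of the thread and the bar stands 14 to 17 mm above the face; turning slowly lets it drop in. Anticlockwise a stop blocks it after 30 degrees
- lamp_base: the same lamp base, on a dark foot plate 120 x 120 x 6 mm, origin under its centre. From the starts turn the bolt clockwise seen from above: nearly level for 10 degrees, then it sinks 0.075 mm per degree (pushing alone does not sink it) and the T-bar comes down on the top face after about 80 degrees; a stop blocks it at about 93 degrees
- mug_mid (a point): white mug, 80 mm wide, 95 mm tall, its centre; leave alone
- tumbler_mid (a point): glass tumbler, 72 mm wide, 85 mm tall, its centre; leave alone
- samples_mid (a point): dark wooden sample box, 100 x 100 x 40 mm, its centre; leave alone
There are look-alikes about, which are no part of the job. Leave any green, purple or red look-alike of the part that bears stand_mouth alone.

How it is judged:
On the way, in this order (a step that is already met when the one before it is completed fails the run):
1. the bolt stands upright, foot down, in the hole of the wooden block, let go (angle between bolt_mid's own z axis and vertical below 0.15 rad and horizontal distance between bolt_foot and stand_mouth below 0.012 m and z of bolt_foot in the frame of stand_mouth below -0.035 m and z of bolt_mid in the frame of stand_mouth above 0.01 m and contact force between the fingers and bolt below 0.1 N), for 0.2 s.
2. the bolt is down the well with its cross pin in the starts of the thread (horizontal distance between bolt_foot and well_mouth below 0.005 m and angle between bolt_mid's own z axis and vertical below 0.1 rad and z of bolt_foot in the frame of well_mouth below -0.1025 m), for 0.1 s.
At the end, for the whole second after the job is handed in: the bolt is screwed home in the well of the lamp base: T-bar within 1.5 mm of the top face, upright within 0.06 rad, turned at least 0.8 rad from the thread's start, its foot within 5 mm of the well's axis, at rest and let go (z of bolt_foot in the frame of well_mouth below -0.1085 m and horizontal distance between bolt_foot and well_mouth below 0.005 m and angle between bolt_mid's own z axis and vertical below 0.06 rad and angle between the y axis of bolt_mid and the y axis of well_mouth, either way round above 0.8 rad and linear speed of bolt below 0.02 m/s and contact force between the fingers and bolt below 0.1 N); the robot touches nothing.
It fails at once if the bolt is forced: more than 100 N between bolt and lamp base (contact force between bolt and lamp_base above 100 N).
It fails at once if the bolt is dropped down the well (horizontal distance between bolt_foot and well_mouth below 0.015 m and z of bolt_foot in the frame of well_mouth below 0 m and linear speed of bolt above 0.6 m/s).
It fails at once if the mug is moved more than 3 cm (distance of mug_mid from where it was at the start of the episode above 0.03 m).
It fails at once if the tumbler is moved more than 3 cm (distance of tumbler_mid from where it was at the start of the episode above 0.03 m).
It fails at once if the sample box is moved more than 3 cm (distance of samples_mid from where it was at the start of the episode above 0.03 m).
It also fails if it takes over 72 s, if anything falls off the work surface, if the arm or the gripper's body presses on something with over 40 N, if the wrist force passes 120 N, or if a joint passes its speed limit or range.

## Working session

There is one attempt and no reset: what is moved stays moved. The work goes in short steps, Python scripts to look and compute and a shell command to move; the robot and the scene stay as the last step left them, time stands still between calls to the robot, and variables do not carry over. Pictures are saved under pics/ and viewed, at most 10 in all, crops included, and the job is handed in when it is done.

```bash
ls; mkdir -p pics; cat > h.py <<'E'
import numpy as np, cv2
from cell import manip
def grab(n):
    s=manip.observe(); im=manip.get_image(n)
    if 'world_from_camera' in im: T=np.array(im['world_from_camera'])
    else:
        W=np.eye(4); W[:3,:3]=s['eef_rot']; W[:3,3]=s['tcp_pos']; T=W@np.array(im['T_tool_cam'])
    return dict(px=np.array(im['pixels']),z=np.array(im['range_z']),K=np.array(im['mtx']),D=np.array(im['D']),T=T)
def rays(g,uv):
    p=cv2.undistortPoints(np.array(uv,float).reshape(-1,1,2),g['K'],g['D']).reshape(-1,2)
    d=np.c_[p[:,0],-p[:,1],-np.ones(len(p))]
    return d@g['T'][:3,:3].T, g['T'][:3,3]
def plane(g,uv,h):
    d,o=rays(g,uv); return o+d*((h-o[2])/d[:,2])[:,None]
def cloud(g):
    v,u=np.mgrid[0:384,0:512]; d,o=rays(g,np.c_[u.ravel(),v.ravel()])
    return (o+d*g['z'].ravel()[:,None]).reshape(384,512,3)
def proj(g,P):
    c=(np.asarray(P,float).reshape(-1,3)-g['T'][:3,3])@g['T'][:3,:3]; c=c*[1,-1,-1]
    return cv2.projectPoints(c,np.zeros(3),np.zeros(3),g['K'],g['D'])[0].reshape(-1,2)
def save(n,px): cv2.imwrite('pics/'+n,cv2.cvtColor(px,cv2.COLOR_RGB2BGR))
E
python3 - <<'E'
from h import *
a,b,w=grab('scene'),grab('side'),grab('wrist')
import pickle; pickle.dump((a,b,w),open('im0.pkl','wb'))
save('a.png',a['px']); 
m=np.zeros((384*2//2+0,0,3),np.uint8)
save('b.png',np.hstack([cv2.resize(b['px'],(400,300)),cv2.resize(w['px'],(400,300))]))
s=manip.observe(); print(s)
E
```

```text
pics
{'clock': 0.15, 'joint_pos': array([ 0.26320654,  0.50166893, -0.42682891,  1.55120661,  0.22079448,
        1.13828432, -0.21030355]), 'qd': array([ 3.91028566e-04, -3.93378981e-03,  1.13073683e-03, -3.72245378e-03,
        3.63413749e-05,  7.95139570e-04,  1.79680420e-03]), 'joint_efforts': array([-7.84630305e-03, -5.70037007e+01, -5.82563952e+00, -2.81283009e+01,
        1.07005105e-02,  7.80367671e-03, -3.10690336e-05]), 'tcp_pos': array([ 6.49484188e-01, -3.30089245e-05,  2.41476107e-01]), 'eef_rot': array([[-2.70037169e-05,  9.99998847e-01, -1.51848786e-03],
       [ 9.99999997e-01,  2.71143455e-05,  7.28338746e-05],
       [ 7.28749634e-05, -1.51848589e-03, -9.99998844e-01]]), 'force': array([0.25476739, 0.54462637, 0.28355882]), 'moment': array([ 0.00181122,  0.02768123, -0.00876329]), 'finger_force': 0.0, 'finger_gap': 0.08509481853628109}
```

View pics/a.png

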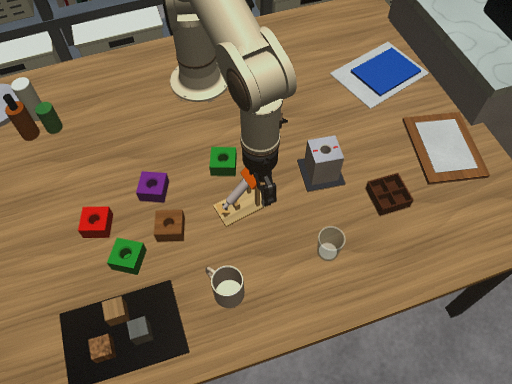

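View pics/b.png

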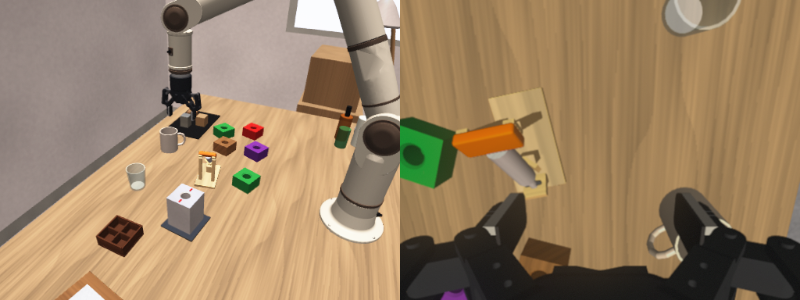

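The scene view shows the candidates for the standing block: brown wood (169,224), green (223,160) and (126,255), purple (152,186), red (96,221). Only the brown one is wooden, so it is the target. The lamp base is at (323,160), the bolt and cradle at (240,195), the mug at (228,287), the tumbler at (330,243) and the sample box at (389,193).

```bash
cat > m0.py <<'E'
from h import *
import pickle
a,b,w=pickle.load(open('im0.pkl','rb'))
print('cams',a['T'][:3,3].round(3),b['T'][:3,3].round(3))
for nm,g in (('scene',a),('side',b),('wrist',w)):
    C=cloud(g); hsv=cv2.cvtColor(g['px'],cv2.COLOR_RGB2HSV); Z=C[...,2]; ok=g['z']>0
    # orange bar
    m=(abs(hsv[...,0].astype(int)-10)<6)&(hsv[...,1]>200)&(hsv[...,2]>150)&ok&(Z>.06)&(Z<.2)
    n,l,st,ce=cv2.connectedComponentsWithStats(m.astype(np.uint8))
    if n>1:
        k=1+st[1:,4].argmax(); P=C[l==k]; print(nm,'orange',st[k],P.mean(0).round(4),P.min(0).round(3),P.max(0).round(3))
    for what,lo,hi,box in (('tops46',.040,.052,None),('lamp',.110,.130,None)):
        m=ok&(Z>lo)&(Z<hi)&(C[...,0]>.3)&(C[...,0]<1)&(abs(C[...,1])<.6)
        n,l,st,ce=cv2.connectedComponentsWithStats(m.astype(np.uint8))
        for k in range(1,n):
            if st[k,4]<120: continue
            P=C[l==k]; r=cv2.minAreaRect(P[:,:2].astype(np.float32)*1000)
            print(nm,what,ce[k].round(0),st[k,4],'rect',np.round(r[0],1),np.round(r[1],1),round(r[2],1),'z',np.median(P[:,2]).round(4),'rgb',np.median(g['px'][l==k],0))
E
python3 m0.py
python3 - <<'E'
from h import *
import pickle
a,b,w=pickle.load(open('im0.pkl','rb'))
def c(g,u,v,r=50): return cv2.resize(g['px'][v-r:v+r,u-r:u+r],(400,400),interpolation=cv2.INTER_CUBIC)
r=np.vstack([np.hstack([c(a,323,165,40)[:300],c(a,180,215,45)[:300]]),np.hstack([c(a,242,195,45)[:300],c(b,262,215,60)[:300]])])
save('c.png',r)
E
```

```text
cams [ 1.188 -0.188  1.138] [0.206 0.836 0.693]
scene orange [241 168  15  21 151] [0.539  0.0086 0.1277] [ 0.507 -0.004  0.117] [0.571 0.021 0.139]
scene tops46 [222. 158.] 487 rect [389.7 -26.4] [77.2 81.7] 71.2 z 0.0452 rgb [ 40. 138.  46.]
scene tops46 [151. 183.] 520 rect [ 409.6 -250.3] [75.9 80. ] 66.0 z 0.0453 rgb [114.  46. 131.]
scene tops46 [ 93. 218.] 607 rect [ 471.  -430.4] [79.5 81.3] 72.9 z 0.0459 rgb [204.  28.  18.]
scene tops46 [168. 222.] 588 rect [ 551.8 -232.7] [77.3 77.3] 73.2 z 0.0458 rgb [127.  83.  43.]
scene tops46 [125. 253.] 687 rect [ 604.9 -364. ] [80.9 79. ] 58.6 z 0.0459 rgb [ 40. 140.  46.]
scene tops46 [100. 346.] 445 rect [ 830.4 -467.4] [51.2 51.4] 0.2 z 0.0458 rgb [128.  91.  56.]
scene lamp [325. 150.] 701 rect [511.5 247.9] [86.5 90.5] 83.1 z 0.118 rgb [174. 174. 179.]
scene lamp [247. 181.] 169 rect [541.6  -2.3] [64.4 31.8] 13.8 z 0.1211 rgb [177.  80.  15.]
side orange [437 146  15   6  43] [ 0.0527 -0.5876  0.1309] [ 0.025 -0.612  0.127] [ 0.077 -0.573  0.134]
side tops46 [286. 163.] 198 rect [ 605.5 -363.9] [80.8 81.1] 57.9 z 0.0458 rgb [ 
[... 750 characters left out ...]
 43.5 z 0.0454 rgb [154. 150. 140.]
wrist tops46 [405.  14.] 173 rect [784.9 148.2] [31.6  6.5] 68.7 z 0.0462 rgb [118. 104.  81.]
wrist tops46 [ 27. 200.] 2962 rect [396.3 -29.8] [77.9 61.9] 70.2 z 0.0444 rgb [ 35. 149.  50.]
wrist tops46 [174. 248.] 224 rect [556.7 -86. ] [32.1 12.1] 12.0 z 0.0426 rgb [202. 170. 101.]
wrist tops46 [344. 277.] 131 rect [ 749.6 -123.8] [40.4  5.9] 77.3 z 0.046 rgb [82. 73. 61.]
wrist tops46 [176. 338.] 860 rect [ 557.7 -214.3] [37.7 75.9] 74.0 z 0.0444 rgb [132.  91.  50.]
wrist tops46 [ 70. 379.] 296 rect [ 406.3 -269.2] [42.  18.5] 9.7 z 0.044 rgb [117.  52. 131.]
wrist lamp [122. 185.] 1897 rect [537.9   4.8] [64.7 48.3] 11.1 z 0.1223 rgb [182.  93.  17.]
```

View pics/c.png

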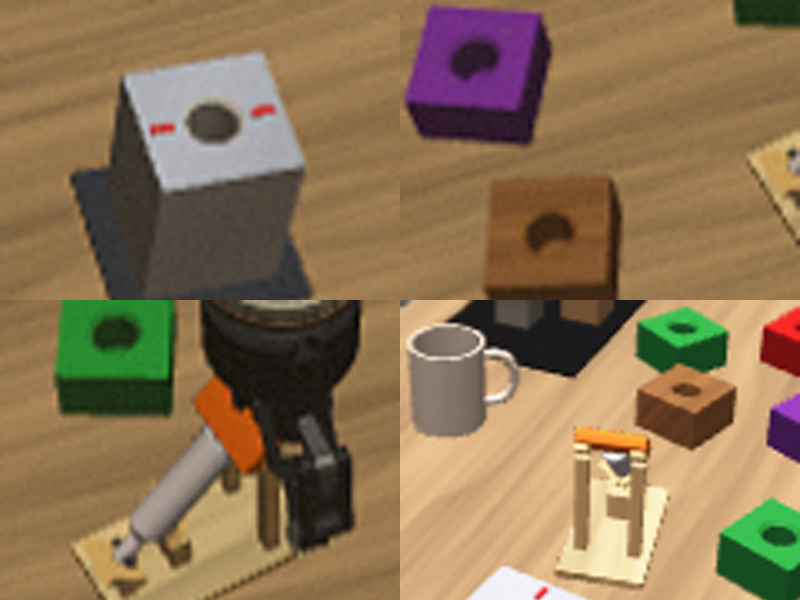

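The crop confirms the brown wooden block with a plain hole. The lamp base has red strokes left and right of its bore, and the bolt lies in the cradle with the foot low and the T-bar up at the right. Next I refine the cradle and bolt pose and the thread direction.

```bash
cat > m1.py <<'E'
from h import *
import pickle
a,b,w=pickle.load(open('im0.pkl','rb'))
L=[]
for nm,g in (('scene',a),('wrist',w)):
    C=cloud(g); hsv=cv2.cvtColor(g['px'],cv2.COLOR_RGB2HSV).astype(int); X,Y,Z=np.moveaxis(C,2,0); near=(abs(X-.545)<.12)&(abs(Y)<.13)&(g['z']>0)
    m=near&(Z>.006)&(Z<.014); 
    n,l,st,ce=cv2.connectedComponentsWithStats(m.astype(np.uint8)); 
    r=cv2.minAreaRect(C[m&np.isin(l,[k for k in range(1,n) if st[k,4]>30])][:,:2].astype(np.float32)*1000); print(nm,'plate',r)
    o=near&(hsv[...,0]<20)&(hsv[...,1]>190)&(Z>.095); P=C[o]; c=P.mean(0); U,S,V=np.linalg.svd(P-c,full_matrices=False); d=V[0]; t=(P-c)@d
    print(nm,'bar dir',d.round(3),'deg',np.degrees(np.arctan2(d[1],d[0])).round(1),'mid xy',(c+d*(np.percentile(t,1)+np.percentile(t,99))/2).round(4),'len',np.ptp(t).round(3),'ang z rng',P[:,2].min().round(3),P[:,2].max().round(3))
    s=near&(hsv[...,1]<60)&(hsv[...,2]>70)&(Z>.05)&(Z<.125)&(abs(X-.55)<.05)&(Y>-.09)&(Y<.03); P=C[s]; c=np.median(P,0); U,S,V=np.linalg.svd(P-c,full_matrices=False)
    print(nm,'shank',s.sum(),c.round(4),V[0].round(3), 'h deg',np.degrees(np.arctan2(V[0][1],V[0][0])).round(1))
for nm,g in (('scene',a),('side',b)):
    hsv=cv2.cvtColor(g['px'],cv2.COLOR_RGB2HSV).astype(int); C=cloud(g)
    m=((hsv[...,0]<8)|(hsv[...,0]>170))&(hsv[...,1]>90)&(abs(C[...,2]-.118)<.008)&(abs(C[...,0]-.511)<.06)&(abs(C[...,1]-.247)<.06)
    n,l,st,ce=cv2.connectedComponentsWithStats(m.astype(np.uint8)); k=[i for i in range(1,n) if st[i,4]>3]
    Q=plane(g,ce[k],.118); print(nm,'red',Q.round(4),st[k,4], 'mid',Q.mean(0).round(4))
    # hole on lamp: darkest; block hole
    for c0,h in (((.511,.247),.118),((.5525,-.2327),.046)):
        u,v=np.mgrid[-.03:.03:.001,-.03:.03:.001]; G=np.c_[c0[0]+u.ravel(),c0[1]+v.ravel(),np.full(u.size,h)]
        p=proj(g,G).astype(np.float32); val=cv2.remap(cv2.cvtColor(g['px'],cv2.COLOR_RGB2GRAY),p[:,0].reshape(u.shape),p[:,1].reshape(u.shape),cv2.INTER_LINEAR)
        mm=val<.8*np.median(val); mm=mm&(np.hypot(u,v)<.022); print(nm,'hole',h,G[mm.ravel()].mean(0).round(4),'diam',(2*np.sqrt(mm.sum()/np.pi)).round(1))
E
python3 m1.py
```

```text
scene plate ((550.26806640625, -21.357826232910156), (80.59713745117188, 143.93255615234375), 6.761277675628662)
scene bar dir [ 0.577 -0.084  0.812] deg -8.3 mid xy [ 6.020e-01 -2.000e-04  2.147e-01] len 0.289 ang z rng 0.117 0.364
scene shank 239 [ 0.5518 -0.0291  0.0926] [ 0.14  -0.695 -0.705] h deg -78.6
wrist plate ((503.229736328125, -25.292701721191406), (159.29904174804688, 149.60714721679688), 11.038629531860352)
wrist bar dir [-0.982 -0.19   0.006] deg -169.0 mid xy [0.5369 0.0137 0.1301] len 0.064 ang z rng 0.098 0.138
wrist shank 1445 [ 0.5507 -0.0241  0.0971] [-0.176  0.682  0.71 ] h deg 104.5
scene red [[0.5132 0.2784 0.118 ]
 [0.5062 0.2173 0.118 ]] [9 7] mid [0.5097 0.2479 0.118 ]
scene hole 0.118 [0.5127 0.2475 0.118 ] diam 31.2
scene hole 0.046 [ 0.5517 -0.2316  0.046 ] diam 28.1
side red [[0.507  0.2163 0.118 ]
 [0.5135 0.2747 0.118 ]] [5 9] mid [0.5102 0.2455 0.118 ]
side hole 0.118 [0.5095 0.2493 0.118 ] diam 30.1
side hole 0.046 [ 0.552  -0.2287  0.046 ] diam 30.0
```

```bash
python3 -m handwheel '[{"xyz":[-0.1,-0.7,0],"rotation":[0,0,0],"hand":1},{"xyz":[-0.1,-0.7,0],"rotation":[0,0,0],"hand":1},{"xyz":[-0.1,-0.7,0],"rotation":[0,0,0],"hand":1},{"xyz":[0,0,0],"rotation":[0,0,-0.7],"hand":1},{"xyz":[0,0,0],"rotation":[0,0,-0.7],"hand":1},{"xyz":[0,0,0],"rotation":[0,0,0],"hand":1}]'
python3 - <<'E'
from h import *
import pickle
g=grab('wrist'); pickle.dump(g,open('w1.pkl','wb'))
s=manip.observe(); print(s['tcp_pos'],s['eef_rot'],s['joint_pos'].round(2))
P=proj(g,[[.5424,-.0122,.093],[.5366,.0177,.123]]); print(P)
px=g['px'].copy()
for p in P: cv2.circle(px,tuple(int(v) for v in p),3,(0,0,255),-1)
save('d.png',px)
E
```

```text
clock: 0.75
tcp_pos: [0.5446, -0.0151, 0.2423]
eef_rot: [[-0.195, 0.981, -0.0], [0.981, 0.195, -0.0], [-0.0, -0.0, -1.0]]
force: [-0.1, 0.8, -0.7]
finger_gap: 0.0855
finger_force: 0.0
[ 0.54484025 -0.01508401  0.24223242] [[-1.92063089e-01  9.81382567e-01 -1.64860321e-04]
 [ 9.81382574e-01  1.92063105e-01  8.84041670e-05]
 [ 1.18421893e-04 -1.44811868e-04 -9.99999983e-01]] [ 0.38  0.32 -0.49  1.81  0.17  1.05  0.02]
[[253.50915739 181.40627797]
 [253.2874055  152.10650451]]
```

View pics/d.png

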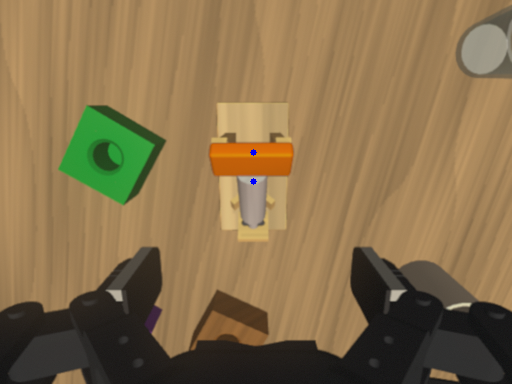

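The wrist view shows the bolt centred on column 252, with the bar at rows 142-177 and the cradle plate at rows 103-231 and columns 217-290. I check my estimate against the plate corners.

```bash
python3 - <<'E'
from h import *
import pickle
g=pickle.load(open('w1.pkl','rb')); print('cam',g['T'][:3,3], g['T'][:3,2])
C=cloud(g); h=np.array([-.195,.981]); d=np.array([.981,.195]); o=np.array([.5424,-.0122])
A=(C[...,:2]-o)@h; B=(C[...,:2]-o)@d; Z=C[...,2]
hsv=cv2.cvtColor(g['px'],cv2.COLOR_RGB2HSV).astype(int)
Q=plane(g,[[253,103],[253,231],[217,110],[290,110]],.01)[:,:2]-o; print('plate h',Q[:2]@h,'d',Q[2:]@d)
m=(hsv[...,0]<16)&(hsv[...,1]>200)&(abs(A)<.1)&(abs(B)<.06)&(Z>.09)&(g['z']>0)
print('bar d',np.percentile(B[m],[1,99]),'h',np.percentile(A[m],[1,99]),'z',np.percentile(Z[m],[1,99]))
for t in (-.03,-.02,-.01,0):
    q=(abs(A-t)<.003)&(abs(B)<.006)&(Z>.03); print(t,Z[q].max() if q.any() else None, Z[q].size)
print('yaw',np.degrees(cv2.fitLine(C[m][:,:2].astype(np.float32),cv2.DIST_L2,0,.01,.01)[:2].ravel()))
E
```

```text
cam [0.53187262 0.05214228 0.37247244] [-0.05242015  0.26641491  0.96243193]
plate h [ 0.06835632 -0.08118899] d [-0.0404385   0.03960893]
bar d [-0.03170763  0.02863916] h [0.01224819 0.03814032] z [0.11922554 0.13592677]
-0.03 0.08930321697215649 49
-0.02 0.09990538728536097 56
-0.01 0.10965274634505878 70
0 0.1187150016227318 78
yaw [56.138687 11.456603]
```

```bash
python3 -m handwheel '[{"xyz":[-0.1,-0.06,0.5],"rotation":[0,0,0],"hand":1},{"xyz":[0,0,0.7],"rotation":[0,0,0],"hand":1},{"xyz":[0,0,0.7],"rotation":[0,0,0],"hand":1},{"xyz":[0,0,0.6],"rotation":[0,0,0],"hand":1},{"xyz":[0,0,0.4],"rotation":[0,0,0],"hand":1},{"xyz":[0,0,0.2],"rotation":[0,0,0],"hand":1},{"xyz":[0,0,0.1],"rotation":[0,0,0],"hand":1},{"xyz":[0,0,0],"rotation":[0,0,0],"hand":1}]'
```

```text
clock: 1.6
tcp_pos: [0.5432, -0.0203, 0.0823]
eef_rot: [[-0.194, 0.981, -0.0], [0.981, 0.194, 0.0], [0.0, -0.0, -1.0]]
force: [0.0, -0.2, -0.5]
finger_gap: 0.0853
finger_force: 0.0
```

```bash
python3 -m handwheel '[{"xyz":[0,0,0],"rotation":[0,0,0],"hand":-1},{"xyz":[0,0,0],"rotation":[0,0,0],"hand":-1},{"xyz":[0,0,0],"rotation":[0,0,0],"hand":-1},{"xyz":[0,0,0],"rotation":[0,0,0],"hand":-1},{"xyz":[0,0,0],"rotation":[0,0,0],"hand":-1},{"xyz":[0,0,0],"rotation":[0,0,0],"hand":-1},{"xyz":[0,0,0],"rotation":[0,0,0],"hand":-1},{"xyz":[0,0,0],"rotation":[0,0,0],"hand":-1}]'
```

```text
clock: 2.4
tcp_pos: [0.5428, -0.0207, 0.0831]
eef_rot: [[-0.194, 0.981, -0.0], [0.981, 0.194, -0.001], [-0.0, -0.0, -1.0]]
force: [-2.7, -0.6, 7.2]
finger_gap: 0.0254
finger_force: 58.7
```

```bash
python3 -m handwheel '[{"xyz":[0,0,-0.1],"rotation":[0,0,0],"hand":-1},{"xyz":[0,0,-0.3],"rotation":[0,0,0],"hand":-1},{"xyz":[0,0,-0.5],"rotation":[0,0,0],"hand":-1},{"xyz":[0,0,-0.6],"rotation":[0,0,0],"hand":-1},{"xyz":[0,0,-0.6],"rotation":[0,0,0],"hand":-1},{"xyz":[0,0,-0.5],"rotation":[0,0,0],"hand":-1},{"xyz":[0,0,-0.2],"rotation":[0,0,0],"hand":-1},{"xyz":[0,0,0],"rotation":[0,0,0],"hand":-1}]'
python3 - <<'E'
from h import *
g=grab('wrist'); save('e.png',np.hstack([g['px'],grab('side')['px']])[:, :]) if 0 else save('e.png',cv2.resize(np.hstack([g['px'],grab('scene')['px']]),(800,300)))
E
```

```text
clock: 3.2
tcp_pos: [0.5441, -0.0205, 0.2243]
eef_rot: [[-0.194, 0.981, 0.004], [0.981, 0.194, -0.001], [-0.001, 0.004, -1.0]]
force: [0.5, -0.7, -3.0]
finger_gap: 0.0252
finger_force: 59.2
```

View pics/e.png

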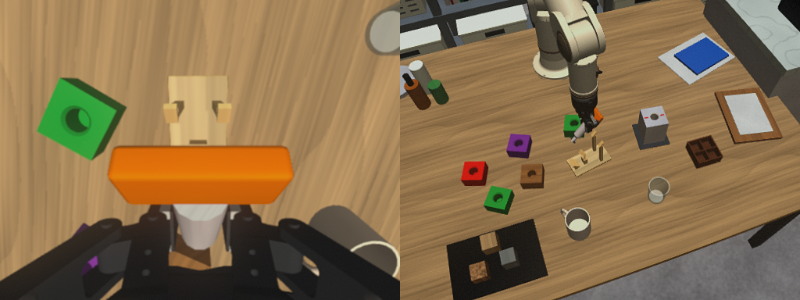

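The bolt is held, hanging clear of the cradle with the bar level. Now I tilt it upright.

```bash
python3 -m handwheel '[{"xyz":[0,0,0],"rotation":[0,0.4,0],"hand":-1},{"xyz":[0,0,0],"rotation":[0,0.8,0],"hand":-1},{"xyz":[0,0,0],"rotation":[0,1,0],"hand":-1},{"xyz":[0,0,0],"rotation":[0,1,0],"hand":-1},{"xyz":[0,0,0],"rotation":[0,1,0],"hand":-1},{"xyz":[0,0,0],"rotation":[0,0.9,0],"hand":-1},{"xyz":[0,0,0],"rotation":[0,0.5,0],"hand":-1},{"xyz":[0,0,0],"rotation":[0,0,0],"hand":-1}]'
python3 - <<'E'
from h import *
s=manip.observe(); print(s['tcp_pos'],s['eef_rot'][:,2],s['joint_pos'].round(2))
E
```

```text
clock: 4.1
tcp_pos: [0.5417, -0.0234, 0.218]
eef_rot: [[-0.129, 0.982, -0.138], [0.695, 0.189, 0.694], [0.707, -0.006, -0.707]]
force: [-0.5, -0.9, -2.2]
finger_gap: 0.0254
finger_force: 59.3
[ 0.54168287 -0.0233954   0.21799045] [-0.13801918  0.69361005 -0.70700481] [ 0.81  0.68 -0.6   1.65 -0.34  1.29  0.59]
```

```bash
python3 -m handwheel '[{"xyz":[-0.2,-0.04,-0.2],"rotation":[0,0,0],"hand":-1},{"xyz":[-0.5,-0.1,-0.5],"rotation":[0,0,0],"hand":-1},{"xyz":[-0.5,-0.1,-0.5],"rotation":[0,0,0],"hand":-1},{"xyz":[-0.5,-0.1,-0.5],"rotation":[0,0,0],"hand":-1},{"xyz":[-0.5,-0.1,-0.5],"rotation":[0,0,0],"hand":-1},{"xyz":[-0.5,-0.1,-0.5],"rotation":[0,0,0],"hand":-1},{"xyz":[-0.13,-0.04,-0.12],"rotation":[0,0,0],"hand":-1},{"xyz":[0,0,0],"rotation":[0,0,0],"hand":-1}]'
cat > hold.py <<'E'
from h import *
import sys
tag=sys.argv[1]; s=manip.observe(); T,R=s['tcp_pos'],s['eef_rot']; print('tcp',T.round(4),'q',s['joint_pos'].round(2)); gp=T-.008*R[:,2]
gs={n:grab(n) for n in ('scene','side')}
for n,g in gs.items():
    C=cloud(g); hsv=cv2.cvtColor(g['px'],cv2.COLOR_RGB2HSV).astype(int)
    near=(np.hypot(C[...,0]-gp[0],C[...,1]-gp[1])<.05)&(g['z']>0)
    sh=near&(hsv[...,1]<60)&(hsv[...,2]>60)&(C[...,2]<gp[2]-.02)&(C[...,2]>gp[2]-.082)&(np.hypot(C[...,0]-gp[0],C[...,1]-gp[1])<.03)
    v=np.zeros(2); v=g['T'][:2,3]-gp[:2]; v/=np.linalg.norm(v); side=np.array([-v[1],v[0]])
    # silhouette: lateral mid and front-surface distance per height band
    for lo,hi in ((-.046,-.022),(-.07,-.058)):
        q=sh&(C[...,2]>gp[2]+lo)&(C[...,2]<gp[2]+hi)
        if q.sum()>5:
            P=C[q][:,:2]-gp[:2]; l=P@side; f=P@v; print(n,(lo,hi),q.sum(),'lat mid',((l.min()+l.max())/2).round(4),'w',np.ptp(l).round(4),'front',np.percentile(f,90).round(4),'side',side.round(2))
    o=near&(hsv[...,0]<16)&(hsv[...,1]>180)&(C[...,2]>gp[2]+.015)
    if o.sum()>5: P=C[o]; print(n,'bar',P.mean(0).round(4),'z',P[:,2].min().round(3),P[:,2].max().round(3))
u=proj(gs['scene'],gp)[0].astype(int); v=proj(gs['side'],gp)[0].astype(int)
def c(g,p,r=40): x=np.clip(p[0],r,512-r); y=np.clip(p[1],r,384-r); return cv2.resize(g['px'][y-r:y+r,x-r:x+r],(400,400),interpolation=cv2.INTER_CUBIC)
save(tag+'.png',np.hstack([c(gs['scene'],u),c(gs['side'],v)]))
E
python3 hold.py f
```

```text
clock: 4.9
tcp_pos: [0.5535, -0.2239, 0.2226]
eef_rot: [[-0.137, 0.981, -0.135], [0.699, 0.192, 0.689], [0.702, -0.0, -0.712]]
force: [0.3, 0.6, -1.9]
finger_gap: 0.0254
finger_force: 59.3
tcp [ 0.5535 -0.2239  0.2226] q [ 0.92  0.83 -0.51  1.32 -0.22  1.58  0.71]
scene (-0.046, -0.022) 32 lat mid 0.0022 w 0.0217 front 0.0144 side [-0.06  1.  ]
scene (-0.07, -0.058) 7 lat mid 0.0027 w 0.0064 front 0.0087 side [-0.06  1.  ]
scene bar [ 0.5623 -0.2262  0.2852] z 0.249 0.292
side (-0.046, -0.022) 49 lat mid -0.0029 w 0.0237 front 0.0161 side [-0.95 -0.31]
side (-0.07, -0.058) 12 lat mid -0.003 w 0.0201 front 0.007 side [-0.95 -0.31]
side bar [ 0.5546 -0.2218  0.2771] z 0.261 0.292
```

View pics/f.png

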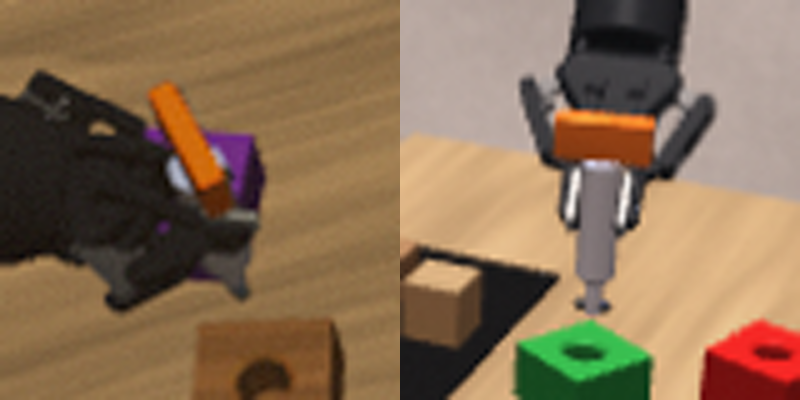

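The bolt hangs upright above the block, with the bar level. The measured axis sits about 5 mm off in +x and +y from the hole, so I correct that while lowering.

```bash
python3 -m handwheel '[{"xyz":[-0.2,-0.03,0.2],"rotation":[0,0,0],"hand":-1},{"xyz":[-0.4,-0.03,0.37],"rotation":[0,0,0],"hand":-1},{"xyz":[-0.4,-0.03,0.37],"rotation":[0,0,0],"hand":-1},{"xyz":[-0.3,-0.02,0.27],"rotation":[0,0,0],"hand":-1},{"xyz":[-0.1,0,0.09],"rotation":[0,0,0],"hand":-1},{"xyz":[0,0,0],"rotation":[0,0,0],"hand":-1}]'
python3 hold.py g
```

```text
clock: 5.6
tcp_pos: [0.5483, -0.2259, 0.1262]
eef_rot: [[-0.137, 0.981, -0.139], [0.695, 0.195, 0.692], [0.706, -0.001, -0.708]]
force: [0.2, -0.4, -2.1]
finger_gap: 0.0255
finger_force: 59.3
tcp [ 0.5483 -0.2259  0.1262] q [ 0.92  0.94 -0.48  1.35 -0.19  1.46  0.77]
scene (-0.046, -0.022) 19 lat mid 0.003 w 0.0167 front 0.0153 side [-0.07  1.  ]
scene bar [ 0.5577 -0.2283  0.1892] z 0.159 0.196
side (-0.046, -0.022) 46 lat mid -0.0025 w 0.0247 front 0.0132 side [-0.95 -0.31]
side (-0.07, -0.058) 15 lat mid -0.0026 w 0.0213 front 0.005 side [-0.95 -0.31]
side bar [ 0.5498 -0.2254  0.1815] z 0.166 0.197
```

View pics/g.png

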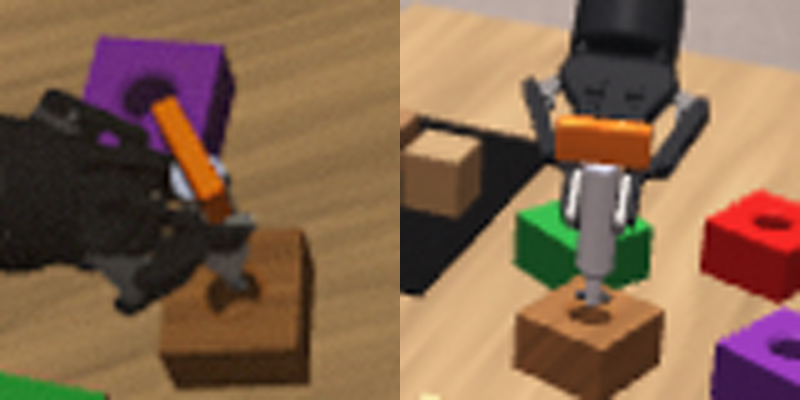

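The foot is just above the hole, at (237,285) in the left panel and (595,300) in the right. I enter gently.

```bash
python3 -m handwheel '[{"xyz":[-0.1,-0.01,0.06],"rotation":[0,0,0],"hand":-1},{"xyz":[-0.12,0,0.11],"rotation":[0,0,0],"hand":-1},{"xyz":[-0.12,0,0.11],"rotation":[0,0,0],"hand":-1},{"xyz":[-0.12,0,0.11],"rotation":[0,0,0],"hand":-1},{"xyz":[0,0,0],"rotation":[0,0,0],"hand":-1}]'
python3 -m handwheel '[{"xyz":[-0.06,0,0.06],"rotation":[0,0,0],"hand":-1},{"xyz":[-0.06,0,0.06],"rotation":[0,0,0],"hand":-1},{"xyz":[-0.06,0,0.06],"rotation":[0,0,0],"hand":-1},{"xyz":[0,0,0],"rotation":[0,0,0],"hand":-1}]'
```

```text
clock: 6.2
tcp_pos: [0.5483, -0.2293, 0.0954]
eef_rot: [[-0.137, 0.981, -0.137], [0.695, 0.194, 0.692], [0.706, -0.001, -0.709]]
force: [0.6, -0.7, -2.3]
finger_gap: 0.0255
finger_force: 59.3
clock: 6.6
tcp_pos: [0.5489, -0.2294, 0.0839]
eef_rot: [[-0.138, 0.981, -0.137], [0.696, 0.194, 0.691], [0.705, 0.0, -0.709]]
force: [0.7, 0.2, -3.3]
finger_gap: 0.0255
finger_force: 59.3
```

```bash
python3 -m handwheel '[{"xyz":[-0.03,0,0.03],"rotation":[0,0,0],"hand":-1},{"xyz":[-0.03,0,0.03],"rotation":[0,0,0],"hand":-1},{"xyz":[0,0,0],"rotation":[0,0,0],"hand":-1}]'
python3 -m handwheel '[{"xyz":[-0.02,0,0.02],"rotation":[0,0,0],"hand":-1},{"xyz":[-0.02,0,0.02],"rotation":[0,0,0],"hand":-1},{"xyz":[0,0,0],"rotation":[0,0,0],"hand":-1}]'
```

```text
clock: 6.9
tcp_pos: [0.5489, -0.2295, 0.0801]
eef_rot: [[-0.138, 0.981, -0.137], [0.696, 0.194, 0.691], [0.705, 0.0, -0.71]]
force: [0.6, 0.3, -3.2]
finger_gap: 0.0255
finger_force: 59.3
clock: 7.2
tcp_pos: [0.5491, -0.2295, 0.0793]
eef_rot: [[-0.139, 0.981, -0.137], [0.695, 0.195, 0.692], [0.706, 0.001, -0.709]]
force: [-1.4, -0.8, 6.5]
finger_gap: 0.0257
finger_force: 60.1
```

Contact at the expected floor height. I release and back out along the tool axis.

```bash
python3 -m handwheel '[{"xyz":[0,0,0],"rotation":[0,0,0],"hand":1},{"xyz":[0,0,0],"rotation":[0,0,0],"hand":1},{"xyz":[0,0,0],"rotation":[0,0,0],"hand":1},{"xyz":[0,0,0],"rotation":[0,0,0],"hand":1},{"xyz":[0,0,0],"rotation":[0,0,0],"hand":1},{"xyz":[0,0,0],"rotation":[0,0,0],"hand":1},{"xyz":[0,0,0],"rotation":[0,0,0],"hand":1},{"xyz":[0,0,0],"rotation":[0,0,0],"hand":1}]'
python3 -m handwheel '[{"xyz":[0,0,-0.2],"rotation":[0,0,0],"hand":1},{"xyz":[0,0,-0.5],"rotation":[0,0,0],"hand":1},{"xyz":[0,0,-0.6],"rotation":[0,0,0],"hand":1},{"xyz":[0,0,-0.8],"rotation":[0,0,0],"hand":1},{"xyz":[0,0,-0.8],"rotation":[0,0,0],"hand":1},{"xyz":[0,0,-0.5],"rotation":[0,0,0],"hand":1},{"xyz":[0,0,0],"rotation":[0,0,0],"hand":1}]'
cat > bar.py <<'E'
from h import *
import sys
s=manip.observe(); print('tcp',s['tcp_pos'].round(4),s['eef_rot'].round(3).tolist(),'q',s['joint_pos'].round(2))
for n in sys.argv[4:]:
    g=grab(n); C=cloud(g); hsv=cv2.cvtColor(g['px'],cv2.COLOR_RGB2HSV).astype(int)
    o=(hsv[...,0]<18)&(hsv[...,1]>180)&(hsv[...,2]>60)&(np.hypot(C[...,0]-float(sys.argv[1]),C[...,1]-float(sys.argv[2]))<.06)&(C[...,2]>.06)&(g['z']>0)
    if o.sum()<10: print(n,'none'); continue
    P=C[o]; top=np.percentile(P[:,2],95); t=P[P[:,2]>top-.005]; r=cv2.minAreaRect(t[:,:2].astype(np.float32)*1000)
    f=cv2.fitLine(t[:,:2].astype(np.float32),cv2.DIST_L2,0,.01,.01).ravel()
    print(n,'top z',top.round(4),'rect',np.round(r[0],1),np.round(r[1],1),round(r[2],1),'dir',np.degrees(np.arctan2(f[1],f[0])).round(1),len(t))
    if n==sys.argv[3]: save('bar_%d.png'%int(s['clock']*100),g['px'])
E
python3 bar.py .552 -.231 x wrist scene side
```

```text
clock: 8.0
tcp_pos: [0.5488, -0.2296, 0.0773]
eef_rot: [[-0.138, 0.981, -0.137], [0.696, 0.194, 0.691], [0.705, 0.0, -0.709]]
force: [0.4, 0.5, -0.2]
finger_gap: 0.0854
finger_force: 0.0
clock: 8.7
tcp_pos: [0.5731, -0.3514, 0.2012]
eef_rot: [[-0.138, 0.982, -0.13], [0.701, 0.19, 0.688], [0.7, 0.004, -0.714]]
force: [-0.1, -0.3, 0.5]
finger_gap: 0.0856
finger_force: 0.0
tcp [ 0.5731 -0.3514  0.2012] [[-0.138, 0.982, -0.13], [0.701, 0.19, 0.688], [0.7, 0.004, -0.714]] q [ 0.93  1.02 -0.45  0.97 -0.16  1.77  0.78]
wrist top z 0.1449 rect [ 551.6 -235.4] [62.8 15.3] 12.2 dir 11.4 1088
scene top z 0.1481 rect [ 552.2 -233.8] [63.2 12.2] 11.9 dir 11.0 92
side top z 0.1467 rect [ 549.9 -230.6] [61.3 14.2] 15.4 dir 13.7 40
```

Top at z = 0.146, as expected (6 + 140 mm): the bolt stands upright in the block. The bar centre is about (0.551, -0.233) at 11.5°. Now I straighten the tool and yaw it by -90°.

```bash
python3 -m handwheel '[{"xyz":[0.5,0,-0.5],"rotation":[0,0,0],"hand":1},{"xyz":[0,0,0],"rotation":[0,-0.9,0],"hand":1},{"xyz":[0,0,0],"rotation":[0,-1,0],"hand":1},{"xyz":[0,0,0],"rotation":[0,-1,0],"hand":1},{"xyz":[0,0,0],"rotation":[0,-1,0],"hand":1},{"xyz":[0,0,0],"rotation":[0,-1,0],"hand":1},{"xyz":[0,0,0],"rotation":[0,-0.7,0],"hand":1},{"xyz":[0,0,0],"rotation":[0,0,0],"hand":1}]'
python3 -m handwheel '[{"xyz":[0,0,0],"rotation":[0,0,1],"hand":1},{"xyz":[0,0,0],"rotation":[0,0,1],"hand":1},{"xyz":[0,0,0],"rotation":[0,0,1],"hand":1},{"xyz":[0,0,0],"rotation":[0,0,1],"hand":1},{"xyz":[0,0,0],"rotation":[0,0,1],"hand":1},{"xyz":[0,0,0],"rotation":[0,0,1],"hand":1},{"xyz":[0,0,0],"rotation":[0,0,1],"hand":1},{"xyz":[0,0,0],"rotation":[0,0,1],"hand":1}]'
python3 -m handwheel '[{"xyz":[0,0,0],"rotation":[0,0,1],"hand":1},{"xyz":[0,0,0],"rotation":[0,0,1],"hand":1},{"xyz":[0,0,0],"rotation":[0,0,1],"hand":1},{"xyz":[0,0,0],"rotation":[0,0,0.3],"hand":1},{"xyz":[0,0,0],"rotation":[0,0,0],"hand":1}]'
python3 bar.py .552 -.231 x wrist
```

```text
clock: 9.65
tcp_pos: [0.5722, -0.3406, 0.2334]
eef_rot: [[-0.203, 0.979, -0.001], [0.979, 0.203, 0.001], [0.001, -0.001, -1.0]]
force: [-0.0, 0.9, 0.3]
finger_gap: 0.0854
finger_force: 0.0
clock: 10.45
tcp_pos: [0.5709, -0.3473, 0.2314]
eef_rot: [[0.801, 0.599, -0.003], [0.599, -0.801, 0.004], [-0.001, -0.005, -1.0]]
force: [-0.3, 0.4, 0.8]
finger_gap: 0.0855
finger_force: 0.0
clock: 10.95
tcp_pos: [0.5711, -0.3472, 0.2315]
eef_rot: [[0.982, 0.186, -0.003], [0.186, -0.982, 0.003], [-0.003, -0.003, -1.0]]
force: [0.9, -0.1, -0.5]
finger_gap: 0.0853
finger_force: 0.0
tcp [ 0.5711 -0.3472  0.2315] [[0.982, 0.186, -0.003], [0.186, -0.982, 0.003], [-0.003, -0.003, -1.0]] q [ 0.52  0.51 -0.01  1.52  0.01  1.12 -0.88]
wrist top z 0.1451 rect [ 551.7 -235. ] [62.9 14.4] 11.6 dir 10.8 967
```

```bash
python3 -m handwheel '[{"xyz":[0.01,-0.4,0],"rotation":[0,0,0],"hand":1},{"xyz":[0.01,-0.7,0],"rotation":[0,0,0],"hand":1},{"xyz":[0.01,-0.7,0],"rotation":[0,0,0],"hand":1},{"xyz":[0,-0.4,0],"rotation":[0,0,0],"hand":1},{"xyz":[0,-0.1,0],"rotation":[0,0,0],"hand":1},{"xyz":[0,0,0],"rotation":[0,0,0],"hand":1}]'
python3 bar.py .552 -.231 x wrist
```

```text
clock: 11.6
tcp_pos: [0.5521, -0.2341, 0.2335]
eef_rot: [[0.982, 0.188, 0.0], [0.188, -0.982, -0.0], [0.0, 0.0, -1.0]]
force: [-0.5, -0.2, 0.1]
finger_gap: 0.0854
finger_force: 0.0
tcp [ 0.5521 -0.2341  0.2335] [[0.982, 0.188, 0.0], [0.188, -0.982, -0.0], [0.0, 0.0, -1.0]] q [ 0.39  0.39 -0.05  1.7   0.02  1.05 -1.04]
wrist top z 0.1459 rect [ 556.1 -258.9] [62.7 63. ] 11.5 dir 3.3 804
```

```bash
python3 -m handwheel '[{"xyz":[0,0,0.4],"rotation":[0,0,0],"hand":1},{"xyz":[0,0,0.6],"rotation":[0,0,0],"hand":1},{"xyz":[0,0,0.5],"rotation":[0,0,0],"hand":1},{"xyz":[0,0,0.3],"rotation":[0,0,0],"hand":1},{"xyz":[0,0,0.2],"rotation":[0,0,0],"hand":1},{"xyz":[0,0,0],"rotation":[0,0,0],"hand":1}]'
python3 -m handwheel '[{"xyz":[0,0,0],"rotation":[0,0,0],"hand":-1},{"xyz":[0,0,0],"rotation":[0,0,0],"hand":-1},{"xyz":[0,0,0],"rotation":[0,0,0],"hand":-1},{"xyz":[0,0,0],"rotation":[0,0,0],"hand":-1},{"xyz":[0,0,0],"rotation":[0,0,0],"hand":-1},{"xyz":[0,0,0],"rotation":[0,0,0],"hand":-1},{"xyz":[0,0,0],"rotation":[0,0,0],"hand":-1},{"xyz":[0,0,0],"rotation":[0,0,0],"hand":-1}]'
```

```text
clock: 12.25
tcp_pos: [0.5512, -0.2344, 0.1321]
eef_rot: [[0.982, 0.186, -0.002], [0.186, -0.982, 0.0], [-0.002, -0.001, -1.0]]
force: [-0.6, -0.9, 0.7]
finger_gap: 0.0856
finger_force: 0.0
clock: 13.05
tcp_pos: [0.5525, -0.2339, 0.134]
eef_rot: [[0.982, 0.187, 0.001], [0.187, -0.982, -0.0], [0.001, 0.001, -1.0]]
force: [-0.3, 0.5, 6.4]
finger_gap: 0.0131
finger_force: 59.9
```

```bash
python3 -m handwheel '[{"xyz":[0,0,-0.1],"rotation":[0,0,0],"hand":-1},{"xyz":[0,0,-0.3],"rotation":[0,0,0],"hand":-1},{"xyz":[0,0,-0.5],"rotation":[0,0,0],"hand":-1},{"xyz":[0,0,-0.7],"rotation":[0,0,0],"hand":-1},{"xyz":[0,0,-0.7],"rotation":[0,0,0],"hand":-1},{"xyz":[0,0,-0.5],"rotation":[0,0,0],"hand":-1},{"xyz":[0,0,-0.3],"rotation":[0,0,0],"hand":-1},{"xyz":[0,0,0],"rotation":[0,0,0],"hand":-1}]'
cat > shank.py <<'E'
from h import *
s=manip.observe(); T,R=s['tcp_pos'],s['eef_rot']; print('tcp',T.round(4),'q',s['joint_pos'].round(2),'yaw x',np.degrees(np.arctan2(R[1,0],R[0,0])).round(2),'tilt',R[:2,2].round(4))
for n in ('scene','side'):
    g=grab(n); gray=cv2.cvtColor(g['px'],cv2.COLOR_RGB2GRAY); C=cloud(g); hsv=cv2.cvtColor(g['px'],cv2.COLOR_RGB2HSV).astype(int)
    v=g['T'][:2,3]-T[:2]; v/=np.linalg.norm(v); side=np.array([-v[1],v[0]])
    near=(np.hypot(C[...,0]-T[0],C[...,1]-T[1])<.035)&(g['z']>0)
    l=(C[...,:2]-T[:2])@side; f=(C[...,:2]-T[:2])@v; zz=C[...,2]-T[2]; out=[]
    for z0 in np.arange(-.09,-.02,.01):
        q=near&(abs(zz-z0)<.005)&(hsv[...,1]<90)
        if q.sum()>8: out.append((z0,(np.percentile(l[q],3)+np.percentile(l[q],97))/2,np.percentile(f[q],90)-.0135,np.ptp(l[q])))
    out=np.array(out)
    if len(out)>1:
        k=np.polyfit(out[:,0],out[:,1],1); print(n,'side',side.round(2),'lat at -.06',np.polyval(k,-.06).round(4),'slope',k[0].round(3),'front',np.median(out[:,2]).round(4),'w',np.median(out[:,3]).round(4),len(out), 'foot lat',np.polyval(k,-.128).round(4))
E
python3 shank.py
```

```text
clock: 13.85
tcp_pos: [0.5528, -0.2343, 0.2917]
eef_rot: [[0.982, 0.187, 0.004], [0.187, -0.982, -0.002], [0.004, 0.003, -1.0]]
force: [-0.1, -0.1, -1.8]
finger_gap: 0.0128
finger_force: 59.4
tcp [ 0.5528 -0.2343  0.2917] q [ 0.39  0.33 -0.05  1.64  0.02  1.16 -1.04] yaw x 10.79 tilt [ 0.0041 -0.0018]
scene side [-0.07  1.  ] lat at -.06 0.0001 slope -0.012 front -0.0014 w 0.0235 6 foot lat 0.0009
side side [-0.95 -0.31] lat at -.06 0.0012 slope -0.014 front 0.0011 w 0.0234 7 foot lat 0.0022
```

```bash
python3 -m handwheel '[{"xyz":[0.03,-0.3,0],"rotation":[0,0,0],"hand":-1},{"xyz":[0.06,-0.6,0],"rotation":[0,0,0],"hand":-1},{"xyz":[0.08,-0.8,0],"rotation":[0,0,0],"hand":-1},{"xyz":[0.08,-0.8,0],"rotation":[0,0,0],"hand":-1},{"xyz":[0.08,-0.8,0],"rotation":[0,0,0],"hand":-1},{"xyz":[0.08,-0.8,0],"rotation":[0,0,0],"hand":-1},{"xyz":[0.08,-0.8,0],"rotation":[0,0,0],"hand":-1},{"xyz":[0.08,-0.8,0],"rotation":[0,0,0],"hand":-1}]'
python3 -m handwheel '[{"xyz":[0.08,-0.8,0],"rotation":[0,0,0],"hand":-1},{"xyz":[0.08,-0.8,0],"rotation":[0,0,0],"hand":-1},{"xyz":[0.08,-0.8,0],"rotation":[0,0,0],"hand":-1},{"xyz":[0.08,-0.8,0],"rotation":[0,0,0],"hand":-1},{"xyz":[0.05,-0.5,0],"rotation":[0,0,0],"hand":-1},{"xyz":[0,-0.2,0],"rotation":[0,0,0],"hand":-1},{"xyz":[0,0,0],"rotation":[0,0,0],"hand":-1}]'
python3 -m handwheel '[{"xyz":[0,0,0],"rotation":[0,0,-1],"hand":-1},{"xyz":[0,0,0],"rotation":[0,0,-1],"hand":-1},{"xyz":[0,0,0],"rotation":[0,0,-1],"hand":-1},{"xyz":[0,0,0],"rotation":[0,0,-1],"hand":-1},{"xyz":[0,0,0],"rotation":[0,0,-1],"hand":-1},{"xyz":[0,0,0],"rotation":[0,0,-1],"hand":-1},{"xyz":[0,0,0],"rotation":[0,0,-1],"hand":-1},{"xyz":[0,0,0],"rotation":[0,0,-1],"hand":-1}]'
python3 -m handwheel '[{"xyz":[0,0,0],"rotation":[0,0,-1],"hand":-1},{"xyz":[0,0,0],"rotation":[0,0,-0.1],"hand":-1},{"xyz":[0,0,0],"rotation":[0,0,0],"hand":-1}]'; python3 shank.py
```

```text
clock: 14.75
tcp_pos: [0.5246, 0.0542, 0.287]
eef_rot: [[0.982, 0.188, -0.003], [0.188, -0.982, 0.0], [-0.003, -0.001, -1.0]]
force: [0.9, -0.0, -1.6]
finger_gap: 0.0126
finger_force: 59.3
clock: 15.45
tcp_pos: [0.5063, 0.2483, 0.2872]
eef_rot: [[0.982, 0.191, -0.002], [0.191, -0.982, -0.0], [-0.002, -0.0, -1.0]]
force: [0.9, 0.2, -2.1]
finger_gap: 0.013
finger_force: 59.3
clock: 16.25
tcp_pos: [0.5084, 0.2436, 0.2877]
eef_rot: [[0.26, 0.966, -0.001], [0.966, -0.26, -0.002], [-0.002, -0.0, -1.0]]
force: [0.1, -0.1, -3.2]
finger_gap: 0.0127
finger_force: 59.3
clock: 16.55
tcp_pos: [0.5084, 0.2447, 0.288]
eef_rot: [[0.117, 0.993, -0.001], [0.993, -0.117, -0.001], [-0.001, -0.0, -1.0]]
force: [-0.7, -0.0, -2.2]
finger_gap: 0.0128
finger_force: 59.3
tcp [0.5084 0.2447 0.288 ] q [-0.07  0.31 -0.52  1.72  0.17  1.16 -0.76] yaw x 83.29 tilt [-0.0006 -0.0011]
scene side [0.54 0.84] lat at -.06 0.0003 slope 0.004 front 0.0014 w 0.0235 7 foot lat 0.0
side side [-0.89 -0.46] lat at -.06 -0.0006 slope 0.023 front -0.0026 w 0.0244 7 foot lat -0.0022
```

Aligned above the well: yaw 83.3°, joint 7 with room for the turn. I centre the bolt and lower to just above the mouth, then enter.

```bash
python3 -m handwheel '[{"xyz":[0.05,0.03,0.2],"rotation":[0,0,0],"hand":-1},{"xyz":[0,0,0.3],"rotation":[0,0,0],"hand":-1},{"xyz":[0,0,0.15],"rotation":[0,0,0],"hand":-1},{"xyz":[0,0,0],"rotation":[0,0,0],"hand":-1}]'
python3 - <<'E'
from h import *
s=manip.observe(); print(s['tcp_pos'],s['force'])
out=[]
for n in ('scene','side'):
    g=grab(n); p=proj(g,[.511,.247,.13])[0].astype(int); r=32
    out.append(cv2.resize(g['px'][p[1]-r:p[1]+r,p[0]-r:p[0]+r],(400,400),interpolation=cv2.INTER_CUBIC))
save('k.png',np.hstack(out))
E
```

```text
clock: 17.05
tcp_pos: [0.5086, 0.2482, 0.2534]
eef_rot: [[0.111, 0.994, -0.004], [0.994, -0.111, -0.002], [-0.002, -0.004, -1.0]]
force: [0.5, 0.0, -2.3]
finger_gap: 0.0127
finger_force: 59.2
[0.50859451 0.24822169 0.25342747] [ 0.46904671  0.03632445 -2.29531195]
```

View pics/k.png

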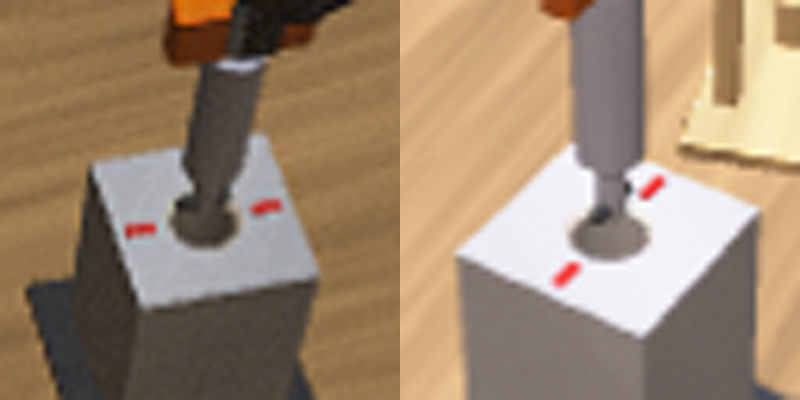

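The pin lies along the red strokes and the foot is centred just above the bore, at about (207,215) left and (610,225) right. I enter slowly.

```bash
python3 -m handwheel '[{"xyz":[0,0.03,0.08],"rotation":[0,0,0],"hand":-1},{"xyz":[0,0,0.1],"rotation":[0,0,0],"hand":-1},{"xyz":[0,0,0.1],"rotation":[0,0,0],"hand":-1},{"xyz":[0,0,0],"rotation":[0,0,0],"hand":-1}]'
python3 -m handwheel '[{"xyz":[0,0,0.1],"rotation":[0,0,0],"hand":-1},{"xyz":[0,0,0.1],"rotation":[0,0,0],"hand":-1},{"xyz":[0,0,0.1],"rotation":[0,0,0],"hand":-1},{"xyz":[0,0,0.1],"rotation":[0,0,0],"hand":-1},{"xyz":[0,0,0],"rotation":[0,0,0],"hand":-1}]'
```

```text
clock: 17.55
tcp_pos: [0.5109, 0.2483, 0.2409]
eef_rot: [[0.112, 0.994, -0.001], [0.994, -0.112, -0.001], [-0.001, -0.001, -1.0]]
force: [-0.5, -0.5, -2.3]
finger_gap: 0.013
finger_force: 59.3
clock: 18.05
tcp_pos: [0.5109, 0.2484, 0.2209]
eef_rot: [[0.112, 0.994, -0.001], [0.994, -0.112, -0.001], [-0.001, -0.001, -1.0]]
force: [0.1, -0.7, -2.1]
finger_gap: 0.0128
finger_force: 59.3
```

```bash
python3 -m handwheel '[{"xyz":[0,0,0.1],"rotation":[0,0,0],"hand":-1},{"xyz":[0,0,0.1],"rotation":[0,0,0],"hand":-1},{"xyz":[0,0,0.1],"rotation":[0,0,0],"hand":-1},{"xyz":[0,0,0.1],"rotation":[0,0,0],"hand":-1},{"xyz":[0,0,0],"rotation":[0,0,0],"hand":-1}]'
```

```text
clock: 18.55
tcp_pos: [0.511, 0.2483, 0.2008]
eef_rot: [[0.111, 0.994, -0.001], [0.994, -0.111, -0.001], [-0.001, -0.001, -1.0]]
force: [-1.3, -0.1, -3.7]
finger_gap: 0.0129
finger_force: 59.2
```

```bash
python3 -m handwheel '[{"xyz":[0,0,0.1],"rotation":[0,0,0],"hand":-1},{"xyz":[0,0,0.1],"rotation":[0,0,0],"hand":-1},{"xyz":[0,0,0.1],"rotation":[0,0,0],"hand":-1},{"xyz":[0,0,0.1],"rotation":[0,0,0],"hand":-1},{"xyz":[0,0,0],"rotation":[0,0,0],"hand":-1}]'
python3 -m handwheel '[{"xyz":[0,0,0.1],"rotation":[0,0,0],"hand":-1},{"xyz":[0,0,0.1],"rotation":[0,0,0],"hand":-1},{"xyz":[0,0,0.1],"rotation":[0,0,0],"hand":-1},{"xyz":[0,0,0],"rotation":[0,0,0],"hand":-1}]'
```

```text
clock: 19.05
tcp_pos: [0.511, 0.2485, 0.1808]
eef_rot: [[0.111, 0.994, -0.001], [0.994, -0.111, -0.0], [-0.0, -0.001, -1.0]]
force: [-1.6, 0.4, -2.7]
finger_gap: 0.0132
finger_force: 59.1
clock: 19.45
tcp_pos: [0.511, 0.2486, 0.1658]
eef_rot: [[0.111, 0.994, -0.001], [0.994, -0.111, -0.0], [-0.0, -0.001, -1.0]]
force: [-2.4, -0.1, -3.6]
finger_gap: 0.013
finger_force: 59.0
```

```bash
python3 -m handwheel '[{"xyz":[0,-0.01,0.05],"rotation":[0,0,0],"hand":-1},{"xyz":[0,0,0.05],"rotation":[0,0,0],"hand":-1},{"xyz":[0,0,0.05],"rotation":[0,0,0],"hand":-1},{"xyz":[0,0,0.04],"rotation":[0,0,0],"hand":-1},{"xyz":[0,0,0],"rotation":[0,0,0],"hand":-1}]'
python3 -m handwheel '[{"xyz":[0,0,0.04],"rotation":[0,0,0],"hand":-1},{"xyz":[0,0,0.04],"rotation":[0,0,0],"hand":-1},{"xyz":[0,0,0],"rotation":[0,0,0],"hand":-1}]'
```

```text
clock: 19.95
tcp_pos: [0.5109, 0.2487, 0.157]
eef_rot: [[0.111, 0.994, -0.0], [0.994, -0.111, 0.0], [0.0, -0.0, -1.0]]
force: [-2.5, -0.0, -3.4]
finger_gap: 0.0126
finger_force: 59.2
clock: 20.25
tcp_pos: [0.5109, 0.2487, 0.153]
eef_rot: [[0.111, 0.994, -0.0], [0.994, -0.111, 0.0], [0.0, -0.0, -1.0]]
force: [-2.1, 0.8, -2.2]
finger_gap: 0.0127
finger_force: 59.3
```

```bash
python3 -m handwheel '[{"xyz":[0,0,0.04],"rotation":[0,0,0],"hand":-1},{"xyz":[0,0,0.04],"rotation":[0,0,0],"hand":-1},{"xyz":[0,0,0],"rotation":[0,0,0],"hand":-1}]'
python3 -m handwheel '[{"xyz":[0,0,0.04],"rotation":[0,0,0],"hand":-1},{"xyz":[0,0,0],"rotation":[0,0,0],"hand":-1}]'
```

```text
clock: 20.55
tcp_pos: [0.5109, 0.2487, 0.149]
eef_rot: [[0.112, 0.994, -0.0], [0.994, -0.112, 0.0], [0.0, -0.0, -1.0]]
force: [-2.6, 0.4, -3.1]
finger_gap: 0.0124
finger_force: 59.3
clock: 20.75
tcp_pos: [0.5109, 0.2487, 0.1471]
eef_rot: [[0.111, 0.994, -0.0], [0.994, -0.111, 0.0], [0.0, -0.0, -1.0]]
force: [-2.9, 0.2, -2.0]
finger_gap: 0.0126
finger_force: 59.3
```

```bash
python3 -m handwheel '[{"xyz":[0,0,0.04],"rotation":[0,0,0],"hand":-1},{"xyz":[0,0,0.04],"rotation":[0,0,0],"hand":-1},{"xyz":[0,0,0],"rotation":[0,0,0],"hand":-1}]'
python3 -m handwheel '[{"xyz":[0,0,0.04],"rotation":[0,0,0],"hand":-1},{"xyz":[0,0,0],"rotation":[0,0,0],"hand":-1}]'
```

```text
clock: 21.05
tcp_pos: [0.5109, 0.2487, 0.143]
eef_rot: [[0.111, 0.994, -0.0], [0.994, -0.111, 0.0], [-0.0, -0.0, -1.0]]
force: [-2.7, -0.2, -3.3]
finger_gap: 0.0127
finger_force: 59.3
clock: 21.25
tcp_pos: [0.5109, 0.2487, 0.1411]
eef_rot: [[0.111, 0.994, -0.0], [0.994, -0.111, -0.0], [-0.0, -0.0, -1.0]]
force: [-3.0, -1.2, -1.6]
finger_gap: 0.0127
finger_force: 59.4
```

```bash
python3 -m handwheel '[{"xyz":[0,0,0.03],"rotation":[0,0,0],"hand":-1},{"xyz":[0,0,0],"rotation":[0,0,0],"hand":-1}]'
python3 -m handwheel '[{"xyz":[0,0,0.02],"rotation":[0,0,0],"hand":-1},{"xyz":[0,0,0],"rotation":[0,0,0],"hand":-1}]'
```

```text
clock: 21.45
tcp_pos: [0.5109, 0.2489, 0.1408]
eef_rot: [[0.111, 0.994, 0.0], [0.994, -0.111, -0.0], [-0.0, 0.0, -1.0]]
force: [-5.1, -1.7, 6.0]
finger_gap: 0.013
finger_force: 60.6
clock: 21.65
tcp_pos: [0.511, 0.2489, 0.1407]
eef_rot: [[0.111, 0.994, 0.001], [0.994, -0.111, -0.0], [-0.0, 0.001, -1.0]]
force: [-8.2, -2.1, 14.1]
finger_gap: 0.0129
finger_force: 61.6
```

Contact at z = 0.1408, matching the predicted seat in the starts (0.141). Now I turn clockwise, following the pitch.

```bash
python3 -m handwheel '[{"xyz":[0,-0.015,-0.01],"rotation":[0,0,0.4],"hand":-1},{"xyz":[0,0,0],"rotation":[0,0,0.5],"hand":-1},{"xyz":[0,0,0],"rotation":[0,0,0.5],"hand":-1},{"xyz":[0,0,0.006],"rotation":[0,0,0.5],"hand":-1},{"xyz":[0,0,0],"rotation":[0,0,0],"hand":-1}]'
python3 - <<'E'
from h import *
s=manip.observe();print(s['moment'],s['joint_pos'].round(2))
E
```

```text
clock: 22.15
tcp_pos: [0.5112, 0.2492, 0.1405]
eef_rot: [[0.37, 0.929, 0.003], [0.929, -0.37, 0.0], [0.001, 0.002, -1.0]]
force: [-4.1, -1.5, 7.8]
finger_gap: 0.013
finger_force: 60.7
[-0.43406776  0.99489416  0.05312823] [-0.18  0.48 -0.41  1.85  0.25  0.86 -1.09]
```

```bash
python3 -m handwheel '[{"xyz":[0,0,0.006],"rotation":[0,0,0.5],"hand":-1},{"xyz":[0,0,0.006],"rotation":[0,0,0.5],"hand":-1},{"xyz":[0,0,0.006],"rotation":[0,0,0.5],"hand":-1},{"xyz":[0,0,0.006],"rotation":[0,0,0.5],"hand":-1},{"xyz":[0,0,0.006],"rotation":[0,0,0.5],"hand":-1},{"xyz":[0,0,0],"rotation":[0,0,0],"hand":-1}]'
```

```text
clock: 22.75
tcp_pos: [0.5116, 0.249, 0.139]
eef_rot: [[0.666, 0.746, 0.003], [0.746, -0.666, 0.0], [0.002, 0.002, -1.0]]
force: [-3.6, -1.6, 6.4]
finger_gap: 0.0129
finger_force: 60.5
```

```bash
python3 -m handwheel '[{"xyz":[0,0,0.006],"rotation":[0,0,0.5],"hand":-1},{"xyz":[0,0,0.006],"rotation":[0,0,0.5],"hand":-1},{"xyz":[0,0,0.006],"rotation":[0,0,0.5],"hand":-1},{"xyz":[0,0,0.006],"rotation":[0,0,0.5],"hand":-1},{"xyz":[0,0,0.006],"rotation":[0,0,0.5],"hand":-1},{"xyz":[0,0,0],"rotation":[0,0,0],"hand":-1}]'
python3 -m handwheel '[{"xyz":[0,0,0.006],"rotation":[0,0,0.5],"hand":-1},{"xyz":[0,0,0.006],"rotation":[0,0,0.5],"hand":-1},{"xyz":[0,0,0.006],"rotation":[0,0,0.5],"hand":-1},{"xyz":[0,0,0],"rotation":[0,0,0],"hand":-1}]'
python3 - <<'E'
from h import *
s=manip.observe();print(s['moment'],s['joint_pos'].round(2))
E
```

```text
clock: 23.35
tcp_pos: [0.5115, 0.2489, 0.138]
eef_rot: [[0.881, 0.474, 0.003], [0.474, -0.881, 0.0], [0.003, 0.001, -1.0]]
force: [-5.3, -3.2, 10.9]
finger_gap: 0.0126
finger_force: 61.1
clock: 23.75
tcp_pos: [0.5117, 0.2484, 0.137]
eef_rot: [[0.96, 0.28, 0.003], [0.28, -0.96, -0.0], [0.003, 0.001, -1.0]]
force: [-4.1, -2.6, 9.5]
finger_gap: 0.013
finger_force: 61.0
[-0.79462219  1.02176042  0.0209434 ] [-0.34  0.46 -0.2   1.86  0.12  0.84 -1.89]
```

```bash
python3 -m handwheel '[{"xyz":[0,0,0.006],"rotation":[0,0,0.5],"hand":-1},{"xyz":[0,0,0.006],"rotation":[0,0,0.5],"hand":-1},{"xyz":[0,0,0.006],"rotation":[0,0,0.5],"hand":-1},{"xyz":[0,0,0],"rotation":[0,0,0],"hand":-1}]'
python3 -m handwheel '[{"xyz":[0,0,0.004],"rotation":[0,0,0.4],"hand":-1},{"xyz":[0,0,0.002],"rotation":[0,0,0.3],"hand":-1},{"xyz":[0,0,0],"rotation":[0,0,0],"hand":-1}]'
python3 - <<'E'
from h import *
s=manip.observe();print(s['moment'],s['joint_pos'].round(2))
E
```

```text
clock: 24.15
tcp_pos: [0.5117, 0.2481, 0.1362]
eef_rot: [[0.997, 0.074, 0.003], [0.074, -0.997, -0.001], [0.003, 0.001, -1.0]]
force: [-3.5, -4.2, 10.9]
finger_gap: 0.0129
finger_force: 61.2
clock: 24.45
tcp_pos: [0.5113, 0.248, 0.1361]
eef_rot: [[1.0, -0.022, 0.002], [-0.022, -1.0, -0.001], [0.002, 0.001, -1.0]]
force: [-5.6, -5.5, 13.8]
finger_gap: 0.0126
finger_force: 61.6
[-1.14916873  1.30590348  0.11283923] [-0.39  0.45 -0.14  1.86  0.08  0.83 -2.16]
```

```bash
python3 -m handwheel '[{"xyz":[0,0,0],"rotation":[0,0,0.3],"hand":-1},{"xyz":[0,0,0],"rotation":[0,0,0],"hand":-1}]'; python3 bar.py .511 .2475 x scene side
python3 - <<'E'
from h import *
s=manip.observe();print(s['moment'])
g=grab('side'); p=proj(g,[.511,.247,.13])[0].astype(int); r=32
save('l.png',cv2.resize(g['px'][p[1]-r:p[1]+r,p[0]-r:p[0]+r],(500,500),interpolation=cv2.INTER_CUBIC))
E
```

```text
clock: 24.65
tcp_pos: [0.5112, 0.2479, 0.1361]
eef_rot: [[0.998, -0.063, 0.002], [-0.063, -0.998, -0.001], [0.002, 0.001, -1.0]]
force: [-7.1, -5.6, 13.5]
finger_gap: 0.0124
finger_force: 61.7
tcp [0.5112 0.2479 0.1361] [[0.998, -0.063, 0.002], [-0.063, -0.998, -0.001], [0.002, 0.001, -1.0]] q [-0.4   0.45 -0.13  1.86  0.08  0.83 -2.2 ]
scene top z 0.1516 rect [525.3 247.3] [14.7 38. ] 66.9 dir -16.8 39
side top z 0.1484 rect [505.2 259.1] [52.6 25.2] 38.0 dir 17.8 53
[-1.1760562   1.28354659  0.15933672]
```

View pics/l.png

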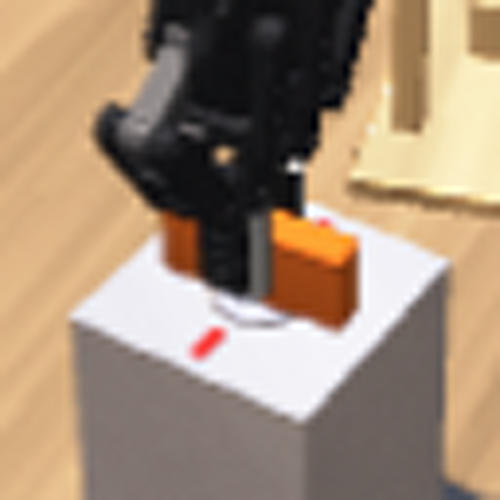

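The bar, at (260-355, 215-325), sits flush on the top face, across the red strokes. I release and withdraw straight up.

```bash
python3 -m handwheel '[{"xyz":[0,0,-0.015],"rotation":[0,0,0],"hand":-1},{"xyz":[0,0,0],"rotation":[0,0,0],"hand":1},{"xyz":[0,0,0],"rotation":[0,0,0],"hand":1},{"xyz":[0,0,0],"rotation":[0,0,0],"hand":1},{"xyz":[0,0,0],"rotation":[0,0,0],"hand":1},{"xyz":[0,0,0],"rotation":[0,0,0],"hand":1},{"xyz":[0,0,0],"rotation":[0,0,0],"hand":1}]'
python3 -m handwheel '[{"xyz":[0,0,-0.2],"rotation":[0,0,0],"hand":1},{"xyz":[0,0,-0.5],"rotation":[0,0,0],"hand":1},{"xyz":[0,0,-0.8],"rotation":[0,0,0],"hand":1},{"xyz":[0,0,-0.8],"rotation":[0,0,0],"hand":1},{"xyz":[0,0,-0.4],"rotation":[0,0,0],"hand":1},{"xyz":[0,0,0],"rotation":[0,0,0],"hand":1}]'
python3 bar.py .511 .2475 x wrist scene side
python3 - <<'E'
from h import *
import numpy as np
# bar top height against top face, same camera
for n in ('scene','side','wrist'):
    g=grab(n); C=cloud(g); hsv=cv2.cvtColor(g['px'],cv2.COLOR_RGB2HSV).astype(int); r=np.hypot(C[...,0]-.511,C[...,1]-.2475)<.04
    o=r&(hsv[...,1]>180)&(hsv[...,0]<18)&(C[...,2]>.1); w=r&(hsv[...,1]<40)&(hsv[...,2]>130)&(abs(C[...,2]-.118)<.01)
    if o.any() and w.any(): print(n,'bar above face',(np.percentile(C[o][:,2],90)-np.median(C[w][:,2])).round(4))
E
```

```text
clock: 25.5
tcp_pos: [0.5102, 0.2489, 0.1346]
eef_rot: [[0.998, -0.063, 0.0], [-0.063, -0.998, 0.0], [0.0, -0.0, -1.0]]
force: [-0.8, 0.4, -1.1]
finger_gap: 0.0854
finger_force: 0.0
clock: 26.1
tcp_pos: [0.5123, 0.2501, 0.2746]
eef_rot: [[0.998, -0.063, 0.007], [-0.063, -0.998, 0.004], [0.007, -0.004, -1.0]]
force: [-0.3, 0.0, -0.8]
finger_gap: 0.0855
finger_force: 0.0
tcp [0.5123 0.2501 0.2746] [[0.998, -0.063, 0.007], [-0.063, -0.998, 0.004], [0.007, -0.004, -1.0]] q [-0.39  0.29 -0.14  1.74  0.04  1.11 -2.17]
wrist top z 0.1476 rect [510.5 247.9] [11.6 61.8] 86.8 dir -4.6 863
scene top z 0.1506 rect [511.  248.5] [13.9 61.9] 84.7 dir -4.5 72
side top z 0.1485 rect [509.7 249.5] [13.4 61.7] 87.2 dir -2.8 113
scene bar above face 0.0312
side bar above face 0.0306
wrist bar above face 0.0307
```

```bash
python3 -c "
from cell import manip
print(manip.close_job())"
```

```text
the job is handed in; nothing more can be done
None
```

The T-bolt was stood in the wooden block and let go, then screwed about 87° clockwise into the lamp base until its T-bar sat on the top face (measured within about 1 mm), released, and the job handed in at about 26 s; the judge gave no result.

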